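# Stroke the long slide through its travel

### The job

Two linear slides lie on the bench; check the longer one for sticky spots. Slowly run its carriage right up to the stop at the end with the wide bolted foot, then slowly back the whole way to the stop at the other end, and let go of it there. Leave the carriage of the short slide alone.

Things in the scene. Friction and masses are not known exactly. Their poses are not given: they have to be found in the camera images.
- long_carriage (a joint): Carriage position on the longer slide, m: 0 = at the stop at the wide-foot end, 0.18 = at the other stop. Slide fixed flat to the bench: aluminium base 270 mm long, 60 mm wide, steel rail on top, stop plates 42 mm high at both ends; beyond one, a flat foot 120 mm wide, 40 mm long, with two bolts. About 3 N friction, a little more at speed; stays where left.
- long_grip (a point): Centre of the black grip block on the longer slide's carriage, 69 mm above the bench: 24 mm along the rail, 40 mm across, 40 mm high (49 to 89 mm above the bench). It stands on the middle of a steel carriage 60 mm long, 56 mm wide. y axis: along the rail, away from the wide foot (carriage position grows that way); x across the rail; z up. Moves with the carriage.
- short_carriage (a joint): Position of the carriage of the shorter slide (same build, base 170 mm long), in m: 0 = at its wide-foot end, 0.08 = at its other end. To be left alone.
- short_grip (a point): Centre of the same black grip block on the shorter slide's carriage, 69 mm above the bench, axes likewise. To be left alone.

How it is judged:
By the outcome, as a careful person would: the job done as asked, in the order asked, and still so for the second after the job is handed in, with the robot touching nothing.
It also fails if it takes over 35 s, if anything falls off the work surface, if the arm or the gripper's body presses on something with over 40 N, if the wrist force passes 120 N, or if a joint passes its speed limit or range.

### The arm

A 6-joint arm with a two-finger parallel gripper is mounted at the origin on a cart in front of the work surface, level with it; the furniture and walls round the work are solid. World frame = base frame: x ahead of the robot, y to its left, z up, the work surface at z = 0. Lengths are in m, angles in degrees, forces in N, time in s.
With the tool pointing down it reaches from about 0.375 to 0.925 m from the base axis. Payload 5.7 kg.
Tool frame: the origin (TCP) lies at the very end of the fingers, on their centre line; the grasp point (between the pads) lies 19 mm behind it (r.tcp_to_grasp is the distance from the TCP to the grasp point, in m); x points along the fingers, y is the direction in which the jaws open and shut, and the axes are right-handed (so a half turn about x gives the same grasp; the last joint's range is limited). The gripper opens to 85 mm and grips with 20 to 120 N. Pads are 22 mm wide; open, the fingers measure 114 mm over their backs; the gripper's body (76 mm by 85 mm) begins 54 mm behind the grasp point. The pads swing forward as they close: fully open they stand 13 mm farther back than shut.
Start: joints at [63.593, 20.558, 86.54, -0, 72.909, -6.595], TCP at [0.203, 0.564, 0.231] pointing down, gripper open.
Joint ranges: [-170.27, 170.27], [-57.76, 135], [12.27, 136.19], [-55.21, 235.2], [11.17, 155.16], [-170.74, 170.74]. Speed limits (degrees/s): [136.94, 136.94, 180, 180, 180, 180].

### API

Orientations are given as a 3x3 rotation matrix whose columns are the frame's x, y, z axes.
In Python, from station import r gives the robot as it stands.
- The arm moves only by the tool servo_tool, never from a script. Its arguments are lists of equal length, an entry for each row: "xyz": the shift along the tool's x, y, z in m, a list of three; "angular": the turn, a rotation vector about the tool's x, y, z in degrees, a list of three; "hand": the closure, from 0 (fully open) to 1 (shut). A call has exactly 8 rows; each row is the pose to reach, as a shift and turn from the pose commanded when the call began, along the tool's axes at that moment; what a row does not reach only later rows make up. A row lasts 1/10 s, in which the tool goes at most 50 mm and 8.59 degrees, less where a joint would pass 70% of its speed; a pose out of reach is approached as far as the arm can. A call with a gripper value outside its range is refused whole. The fingers move at their own pace and stop on an object; "force" is the grip in N (left out, the last holds). Time passes only in rows, so rows that repeat a pose let the fingers close, or fill a call up. It gives the time, the measured TCP pose, the force and the opening at its end, in the units of the state.
- r.get_obs(): the state, without advancing time (a new reading comes with each control period).
- r.camera(name): name is "scene" or "top" or "wrist"; returns (picture, depth): 384x512x3 uint8, red, green, blue; 384x512 float32, m along the optical axis (not along the pixel's ray), 0 where there is no reading.
- r.camera_model(name): a dict with "intrinsics" (3x3 intrinsics, pixels), "R" (3x3) and "t" (3): a world point X has camera coordinates R X + t; the wrist camera has in their place "mount" (4x4, takes a point from camera to tool coordinates, whose origin is the TCP and whose axes are the tool frame's). Camera axes: x right, y down, z forward; pixel columns grow to the right and rows downward; lengths in m; the calibration is good to about 2 mm. The wrist camera is an equidistant fisheye: a pixel r from the principal point sees the ray r / f radians off the axis. A picture is of the moment at which its call begins: read the wrist's pose just before it. camera_model takes no time and is no camera call.
- r.hand_in(): hands the job in, once; it reports no verdict.
Trained networks look in the newest picture that a camera, given by its name, has taken for a name from the list of things; names that differ only in an ending like _2 or _b are one class to them, and where a whole thing is asked for, a point or a joint stands for the part that bears it (a point fixed in the world has none). Each returns a list of dicts, best first, with "confidence" (0 to 1); they miss things now and then, are a little off and sometimes report something else, mostly with a low value. They report only what shows in the picture. A call takes as long as a camera call.
- r.silhouettes(query, camera): "region" (384x512 bool, what is visible of it) and "extent" ([left, top, right, bottom] in pixels, round what is visible of it).
The state is a dict: "clock": time; "q": joint angles; "dq": joint speeds; "joint_efforts": joint torques, N m; "tcp_pos": TCP position; "tcp_rot": TCP orientation; "force": force on the tool from outside, world axes, zero at the start; "wrist_torque": the same for the moment, N m; "finger_gap": finger opening in m.
Only numpy, scipy, OpenCV 4.12 (cv2) and the standard library are available. Lean on these libraries where they do the work, as an engineer would, in place of code of your own. Each camera call takes 0.05 s, during which the arm holds its last target.

## Working session

There is one attempt and no reset: what is moved stays moved. The work goes in short steps, Python scripts to look and compute and a tool call to move; the robot and the scene stay as the last step left them, time stands still between calls to the robot, and variables do not carry over. Pictures are saved under pics/ and viewed, and the job is handed in when it is done.

Besides the shell and the picture viewer there is one more tool, called after "Request:" as a command line: name --argument value ..., lists and objects as JSON in quotes. servo_tool: Moves the arm, as the interface text tells. Its arguments: {"type":"object","properties":{"xyz":{"type":"array","items":{"type":"array","items":{"type":"number"}}},"angular":{"type":"array","items":{"type":"array","items":{"type":"number"}}},"hand":{"type":"array","items":{"type":"number"}},"force":{"type":"number"}},"required":["xyz","angular","hand"]}

```bash
mkdir -p pics; ls; python3 - <<'E'
from station import r
import cv2,numpy as np
o=r.get_obs(); print(o['clock'],o['tcp_pos'],np.round(o['tcp_rot'],3).tolist(),o['finger_gap'],o['force'])
for c in ['scene','top']:
    p,d=r.camera(c)
    cv2.imwrite(f'pics/{c}0.png',p[:,:,::-1]); np.savez(f'pics/{c}0.npz',p=p,d=d)
    m=r.camera_model(c);print(c,{k:np.round(v,4).tolist() for k,v in m.items() if hasattr(v,'__len__')})
    for n in ['long_grip','long_carriage']:
        for s in r.silhouettes(n,c): print(c,n,s['confidence'],s['extent'],s['region'].sum())
E
```

```text
pics
0.0 [0.20307506 0.56389104 0.23046792] [[-0.001, 0.339, 0.941], [-0.002, 0.941, -0.339], [-1.0, -0.002, -0.0]] 0.08530532932940657 [ 0.43234357  0.88308835 -0.07493671]
scene {'intrinsics': [[403.7632, 0.0, 257.2451], [0.0, 403.7632, 189.0596], [0.0, 0.0, 1.0]], 'R': [[0.7039, -0.7101, 0.0176], [-0.5566, -0.5669, -0.6072], [0.4412, 0.4176, -0.7943]], 't': [-0.4287, 0.2744, 0.7292]}
scene long_grip 0.97 [191.8, 119.9, 224.3, 157.0] 722
scene long_carriage 0.78 [194.4, 122.1, 220.3, 153.8] 683
top {'intrinsics': [[417.2433, 0.0, 253.1329], [0.0, 417.2433, 189.5315], [0.0, 0.0, 1.0]], 'R': [[-0.0249, -0.9995, -0.0186], [-0.9934, 0.0269, -0.1119], [0.1123, 0.0157, -0.9935]], 't': [-0.0773, 0.5358, 0.991]}
top long_grip 0.93 [156.2, 171.3, 182.3, 203.3] 639
top long_carriage 0.9 [151.1, 173.3, 185.0, 200.4] 665
```

View pics/scene0.png

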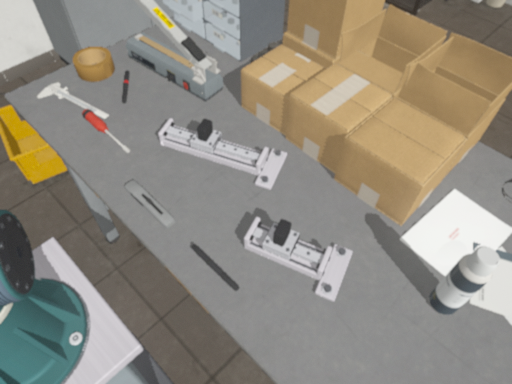

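View pics/top0.png

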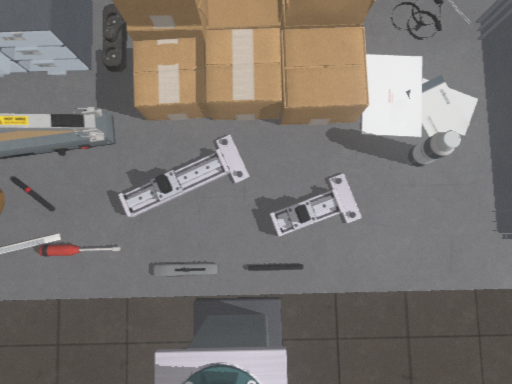

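The long slide is upper left in the top view: its grip block is near (165,184), its wide foot near (232,158). The short slide is at about (315,208). Next I compute the geometry from depth.

```bash
cat > h.py <<'E'
import numpy as np,cv2
from station import r
def pts(c,d):
    m=r.camera_model(c);K=m['intrinsics'];h,w=d.shape
    u,v=np.meshgrid(np.arange(w),np.arange(h))
    C=np.stack([(u-K[0][2])/K[0][0]*d,(v-K[1][2])/K[1][1]*d,d],-1)
    return (C-np.array(m['t']))@np.array(m['R'])   # R^T (C-t)
E
python3 - <<'E'
from h import *
f=lambda a:np.round(a,4).tolist()
for c in ['top','scene']:
    z=np.load(f'pics/{c}0.npz');p=z['p'];d=z['d'];X=pts(c,d);ok=d>0
    # grip: dark & high
    near=ok&(abs(X[...,0]-0.62)<.3)
    e={'top':(105,125,260,225),'scene':(150,110,295,195)}[c]
    M=np.zeros(d.shape,bool);M[e[1]:e[3],e[0]:e[2]]=1;M&=ok
    dark=p.max(-1)<60
    g=M&dark&(X[...,2]>.075)&(X[...,2]<.1)
    print(c,'grip top',g.sum(),f(X[g].mean(0)),f(X[g].min(0)),f(X[g].max(0)))
    b=M&(X[...,2]>.012)&(X[...,2]<.11)
    n,l,s,_=cv2.connectedComponentsWithStats(b.astype(np.uint8)); k=1+np.argmax(s[1:,4]); b=l==k
    P=X[b];print('body',b.sum(),f(P.mean(0)),f(P.max(0)))
    q,_,vt=np.linalg.svd((P-P.mean(0))[:,:2],full_matrices=False);print('axis',f(vt[0]),np.degrees(np.arctan2(vt[0][1],vt[0][0])))
    rc=cv2.minAreaRect(P[:,:2].astype(np.float32));print(rc)
    st=M&(X[...,2]>.037)&(X[...,2]<.048);
    np.savez(f'pics/{c}_b.npz',P=P,st=X[st])
    img=cv2.resize(p[e[1]:e[3],e[0]:e[2],::-1],None,fx=4.5,fy=4.5,interpolation=cv2.INTER_CUBIC);cv2.imwrite(f'pics/{c}crop.png',img)
E
```

```text
top grip top 43 [0.5487, 0.1172, 0.0868] [0.5294, 0.1017, 0.0761] [0.5669, 0.132, 0.0916]
body 2758 [0.553, 0.1013, 0.034] [0.6349, 0.2349, 0.0927]
axis [0.3991, -0.9169] -66.476572274869
((0.556956946849823, 0.09997907280921936), (0.06126939505338669, 0.2749392092227936), 23.316543579101562)<stdin>:11: RuntimeWarning: Mean of empty slice.
  ret = um.true_divide(
Traceback (most recent call last):
ValueError: zero-size array to reduction operation minimum which has no identity
```

View pics/topcrop.png

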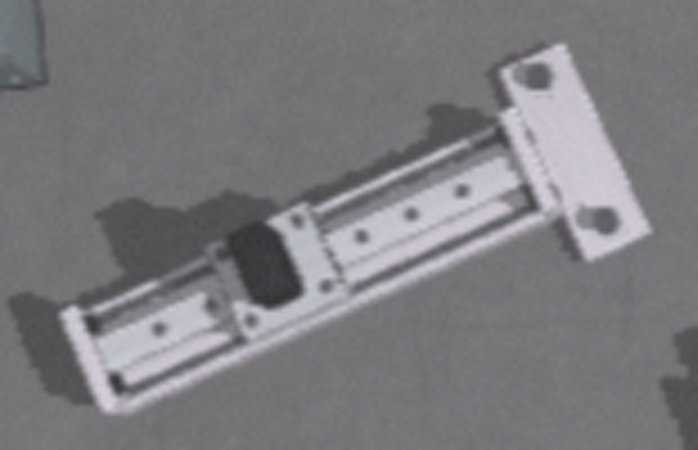

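```bash
python3 - <<'E'
from h import *
from scipy.optimize import minimize
f=lambda a:np.round(a,4).tolist()
D={}
for c,e in {'top':(105,125,260,225),'scene':(150,110,295,195)}.items():
    z=np.load(f'pics/{c}0.npz');p=z['p'];d=z['d'];X=pts(c,d)
    M=np.zeros(d.shape,bool);M[e[1]:e[3],e[0]:e[2]]=1
    dark=M&(p.max(-1)<55)
    n,l,s,ce=cv2.connectedComponentsWithStats(dark.astype(np.uint8));k=1+np.argmax(s[1:,4]);print(c,s[k],ce[k],p[M].max(-1).min())
    m=r.camera_model(c);D[c]=((l==k),np.array(m['R']),np.array(m['t']),np.array(m['intrinsics']))
    b=M&(d>0)&(X[...,2]>.012)&(X[...,2]<.11)
    P=X[b]
    rc=cv2.minAreaRect(P[:,:2].astype(np.float32));print(rc,P[:,2].max())
    for lo,hi in ((.0,.0),): pass
    u=np.array([-.396,.918]);a=(P[:,:2]-[.557,.1])@u; w=(P[:,:2]-[.557,.1])@[.918,.396]
    for i in np.arange(-.14,.141,.02):
        k=abs(a-i)<.01
        if k.sum()>5: print(round(i,2),k.sum(),f([w[k].min(),w[k].max(),P[k,2].max()]))
def cost(v):
    x,y,th=v;th=np.radians(th);u=np.array([np.cos(th),np.sin(th)]);n=np.array([u[1],-u[0]])
    B=np.array([[*( [x,y]+i*.012*u+j*.02*n),h] for i in(-1,1) for j in(-1,1) for h in(.049,.089)])
    tot=0
    for mk,R,t,K in D.values():
        q=(B@R.T+t)@K.T;q=q[:,:2]/q[:,2:]
        im=np.zeros((mk.shape[0]*4,mk.shape[1]*4),np.uint8)
        cv2.fillConvexPoly(im,cv2.convexHull(((q+.5)*4).astype(np.float32)).round().astype(np.int32),255)
        im=cv2.resize(im,mk.shape[::-1],interpolation=cv2.INTER_AREA)/255.
        tot+=abs(im-mk).sum()
    return tot
best=min((minimize(cost,v0,method='Nelder-Mead',options=dict(initial_simplex=[v0,np.add(v0,[.006,0,0]),np.add(v0,[0,.006,0]),np.add(v0,[0,0,6])])) for v0 in ([.548,.117,113],[.542,.12,115],[.553,.115,112])),key=lambda s:s.fun)
print(best.x,best.fun)
E
```

```text
top [162 178   1   1   1] [162. 178.] 54
((0.633917510509491, 0.10507278144359589), (0.23906534910202026, 0.3155674338340759), 17.140161514282227) 0.09268903519418643
-0.14 83 [-0.0593, 0.056, 0.0454]
-0.12 199 [-0.0305, 0.0299, 0.0458]
-0.1 193 [-0.0301, 0.0299, 0.0374]
-0.08 196 [-0.0307, 0.0295, 0.0386]
-0.06 190 [-0.0304, 0.0296, 0.0374]
-0.04 193 [-0.0306, 0.0306, 0.0361]
-0.02 204 [-0.0304, 0.0299, 0.0505]
0.0 280 [-0.0307, 0.0283, 0.0907]
0.02 227 [-0.0299, 0.0272, 0.0927]
0.04 164 [-0.0302, 0.0271, 0.089]
0.06 158 [-0.0298, 0.0287, 0.0481]
0.08 203 [-0.0305, 0.2054, 0.0368]
0.1 343 [-0.0302, 0.1996, 0.0597]
0.12 253 [-0.03, 0.168, 0.0446]
0.14 76 [-0.0305, 0.0288, 0.0451]Traceback (most recent call last):
  File "<stdin>", line 9, in <module>
    return _wrapfunc(a, 'argmax', axis=axis, out=out, **kwds)
    return bound(*args, **kwds)
ValueError: attempt to get argmax of an empty sequence
```

```bash
python3 - <<'E'
from h import *
from scipy.optimize import minimize
D={}
for c,e in {'top':(150,168,190,206),'scene':(185,112,230,150)}.items():
    z=np.load(f'pics/{c}0.npz');p=z['p'];d=z['d']
    M=np.zeros(d.shape,bool);M[e[1]:e[3],e[0]:e[2]]=1
    print(np.percentile(p[M].max(-1),[0,10,20,30,50]))
    dark=M&(p.max(-1)<(85 if c=='top' else 75))
    n,l,s,ce=cv2.connectedComponentsWithStats(dark.astype(np.uint8));k=1+np.argmax(s[1:,4]);print(c,s[k],ce[k])
    m=r.camera_model(c);D[c]=((l==k),np.array(m['R']),np.array(m['t']),np.array(m['intrinsics']))
def cost(v,cams=D):
    a,w=v;th=np.radians(113.3);u=np.array([np.cos(th),np.sin(th)]);n=np.array([u[1],-u[0]])
    o=np.array([.557,.1])+a*u+w*n
    B=np.array([[*(o+i*.012*u+j*.02*n),h] for i in(-1,1) for j in(-1,1) for h in(.049,.089)])
    tot=0
    for c in cams:
        mk,R,t,K=D[c]
        q=(B@R.T+t)@K.T;q=q[:,:2]/q[:,2:]
        im=np.zeros((mk.shape[0]*4,mk.shape[1]*4),np.uint8)
        cv2.fillConvexPoly(im,cv2.convexHull(((q+.5)*4).astype(np.float32)).round().astype(np.int32),255)
        im=cv2.resize(im,mk.shape[::-1],interpolation=cv2.INTER_AREA)/255.
        tot+=abs(im-mk).sum()
    return tot
for cams in (['top'],['scene'],['top','scene']):
    g=[(cost((a,w),cams),a,w) for a in np.arange(-.01,.05,.002) for w in np.arange(-.01,.0101,.002)]
    print(cams,np.round(sorted(g)[:3],4).tolist())
E
```

```text
[ 54.   64.   85.8 113.7 125. ]
top [150 168  22  25 274] [161.09124088 180.76277372]
[ 59.   66.  108.  135.  137.5]
scene [197 120  15  20 213] [204.25352113 129.27230047]
['top'] [[88.3216, 0.022, 0.006], [89.3216, 0.024, 0.006], [90.0118, 0.024, 0.004]]
['scene'] [[118.8824, 0.022, 0.006], [119.4471, 0.026, 0.008], [119.451, 0.024, 0.008]]
['top', 'scene'] [[207.2039, 0.022, 0.006], [211.451, 0.024, 0.006], [212.2039, 0.024, 0.008]]
```

Request:
servo_tool --xyz '[[0,-0.013,0.021],[0,-0.037,0.059],[0,-0.064,0.101],[0,-0.091,0.144],[0.01,-0.118,0.186],[0.02,-0.144,0.228],[0.03,-0.171,0.27],[0.04,-0.195,0.308]]' --angular '[[-3,0,0],[-8,0,0],[-14,0,0],[-20,0,0],[-26,0,0],[-32,0,0],[-38,0,0],[-43,0,0]]' --hand '[0,0,0,0,0,0,0,0]'

```text
clock: 1.1
tcp_pos: [0.4281, 0.2749, 0.1913]
tcp_rot: [[0.001, -0.398, 0.918], [0.0, 0.918, 0.398], [-1.0, -0.0, 0.001]]
force: [0.4, 0.6, -0.4]
finger_gap: 0.0853
```

```bash
cat > st.py <<'E'
from h import *
import sys
o=r.get_obs();R=np.array(o['tcp_rot']);p=np.array(o['tcp_pos'])
f=lambda a:np.round(a,4).tolist()
u=np.array([-.396,.918]);n=np.array([.918,.396])
print('t',o['clock'],'p',f(p),'R',f(R),'gap',round(o['finger_gap'],4))
F=np.array(o['force']);print('F',f(F),'along',round(F[:2]@u,2),'q',f(o['q']))
e=p[:2]-[.557,.1];print('along',round(e@u,4),'across',round(e@n,4),'carriage est',round(e@u+.09,4))
if len(sys.argv)>1:
    tgt=np.array([float(x) for x in sys.argv[1:4]]);print('delta tool',f(R.T@(tgt-p)))
yd=np.degrees(np.arctan2(R[1,1],R[0,1]));print('tool y yaw',yd,'turn about x',-(113.3-yd),'z tilt',f(R[:2,0]))
E
python3 st.py 0.549 0.119 0.12
```

```text
t 1.1 p [0.4281, 0.2749, 0.1913] R [[0.0008, -0.3975, 0.9176], [0.0003, 0.9176, 0.3975], [-1.0, -0.0, 0.0009]] gap 0.0853
F [0.4067, 0.6139, -0.3818] along 0.4 q [24.9264, 15.5311, 100.5371, -0.0029, 63.8818, -88.4957]
along 0.2116 across -0.049 carriage est 0.3016
delta tool [0.0713, -0.1911, 0.0488]
tool y yaw 113.42336976617732 turn about x 0.1233697661773192 z tilt [0.0008, 0.0003]
```

Request:
servo_tool --xyz '[[0.005,-0.025,0.006],[0.015,-0.06,0.015],[0.03,-0.095,0.024],[0.045,-0.13,0.033],[0.06,-0.16,0.041],[0.07,-0.18,0.046],[0.071,-0.19,0.049],[0.071,-0.191,0.049]]' --angular '[[0,0,0],[0,0,0],[0,0,0],[0,0,0],[0,0,0],[0,0,0],[0,0,0],[0,0,0]]' --hand '[0,0,0,0,0,0,0,0]'

```text
clock: 1.9
tcp_pos: [0.548, 0.1196, 0.1202]
tcp_rot: [[-0.0, -0.392, 0.92], [-0.0, 0.92, 0.392], [-1.0, -0.0, -0.0]]
force: [-0.4, 0.3, 0.3]
finger_gap: 0.0855
```

```bash
python3 st.py 0.549 0.119 0.054; python3 - <<'E'
from h import *
for c in ('wrist','top'):
    p,d=r.camera(c);np.savez(f'pics/{c}1.npz',p=p,d=d)
    if c=='top':p=cv2.resize(p[110:240,90:270],None,fx=4,fy=4)
    cv2.imwrite(f'pics/{c}1.png',p[:,:,::-1])
m=r.camera_model('wrist');print({k:np.round(v,4).tolist() for k,v in m.items() if hasattr(v,'__len__')})
E
```

```text
t 1.9 p [0.548, 0.1196, 0.1202] R [[-0.0001, -0.3924, 0.9198], [-0.0001, 0.9198, 0.3924], [-1.0, -0.0, -0.0001]] gap 0.0855
F [-0.4434, 0.3158, 0.3109] along 0.47 q [5.2598, 24.5048, 98.3803, -0.0049, 57.1215, -107.8399]
along 0.0216 across -0.0005 carriage est 0.1116
delta tool [0.0662, -0.001, 0.0007]
tool y yaw 113.10233288104088 turn about x -0.19766711895911726 z tilt [-0.0001, -0.0001]
{'intrinsics': [[297.3186, 0.0, 253.6473], [0.0, 297.3186, 194.0137], [0.0, 0.0, 1.0]], 'mount': [[0.0004, -0.2763, 0.9611, -0.1422], [1.0, -0.0, -0.0004, 0.0009], [0.0001, 0.9611, 0.2763, -0.0705], [0.0, 0.0, 0.0, 1.0]]}
```

View pics/wrist1.png

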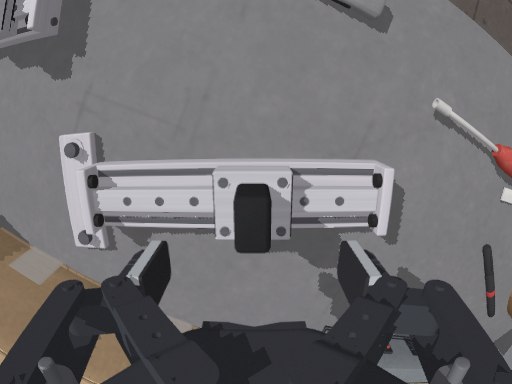

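View pics/top1.png

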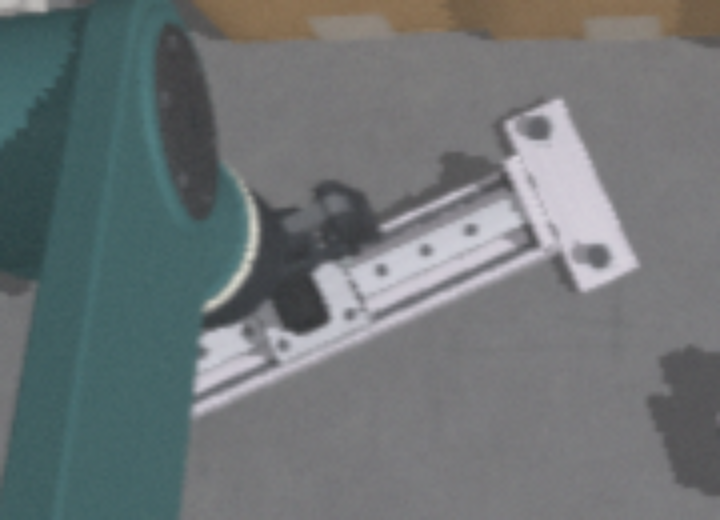

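```bash
python3 - <<'E'
from h import *
m=r.camera_model('wrist');K=np.array(m['intrinsics']);T=np.array(m['mount'])
R=np.array([[-0.0001,-0.3924,0.9198],[-0.0001,0.9198,0.3924],[-1,0,-.0001]]);p=np.array([.548,.1196,.1202])
u=np.array([-.396,.918]);n=np.array([.918,.396])
def proj(X):
    c=T[:3,:3].T@(R.T@(X-p)-T[:3,3]);rr=np.hypot(c[0],c[1]);th=np.arctan2(rr,c[2]);return K[:2,2]+K[0,0]*th*c[:2]/rr
pic=np.load('pics/wrist1.npz')['p'].copy()
for a,w,col in ((.021,0,(255,0,0)),):
  for h in (.049,.089):
    q=[proj(np.array([*(np.array([.557,.1])+(a+i*.012)*u+(w+j*.02)*n),h])) for i,j in((-1,-1),(1,-1),(1,1),(-1,1))]
    print(h,np.round(q).tolist());cv2.polylines(pic,[np.round(q).astype(np.int32)],True,col)
for s in (-1,1):
  q=[proj(np.array([*(np.array([.557,.1])+(s*.135)*u+w*n),.042])) for w in (-.03,.03)];print(s,np.round(q).tolist());cv2.polylines(pic,[np.round(q).astype(np.int32)],False,(0,255,0))
cv2.imwrite('pics/ov.png',cv2.resize(pic[140:270,50:420,::-1],None,fx=2,fy=2))
E
```

```text
0.049 [[235.0, 181.0], [268.0, 180.0], [267.0, 231.0], [237.0, 231.0]]
0.089 [[231.0, 196.0], [271.0, 196.0], [270.0, 254.0], [233.0, 254.0]]
-1 [[71.0, 170.0], [82.0, 234.0]]
1 [[392.0, 167.0], [384.0, 235.0]]
```

View pics/ov.png

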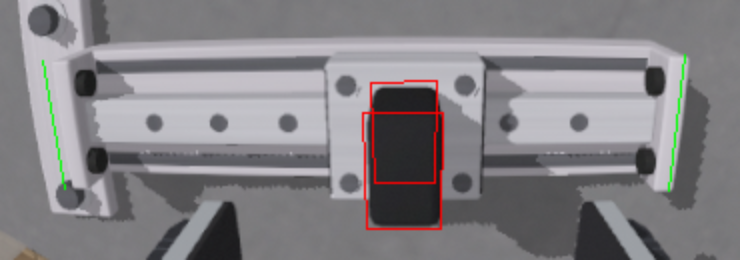

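Request:
servo_tool --xyz '[[0.01,0,0],[0.025,0,0],[0.042,0,0],[0.055,0,0],[0.062,0,0],[0.064,0,0],[0.064,0,0],[0.064,0,0]]' --angular '[[0,0,0],[0,0,0],[0,0,0],[0,0,0],[0,0,0],[0,0,0],[0,0,0],[0,0,0]]' --hand '[0,0,0,0,0,0.3,0.5,0.6]' --force 30

```text
clock: 2.8
tcp_pos: [0.5478, 0.1204, 0.0568]
tcp_rot: [[0.001, -0.394, 0.919], [0.0, 0.919, 0.394], [-1.0, -0.0, 0.001]]
force: [0.6, 0.0, 0.6]
finger_gap: 0.0442
```

```bash
python3 st.py
```

```text
t 2.8 p [0.5478, 0.1204, 0.0568] R [[0.001, -0.3938, 0.9192], [0.0, 0.9192, 0.3938], [-1.0, -0.0003, 0.0009]] gap 0.0442
F [0.5923, 0.007, 0.5571] along -0.23 q [5.3463, 29.5765, 101.2699, -0.0037, 49.098, -107.8418]
along 0.0224 across -0.0004 carriage est 0.1124
tool y yaw 113.19053082479797 turn about x -0.10946917520202248 z tilt [0.001, 0.0]
```

Request:
servo_tool --xyz '[[0,0,0],[0,0,0],[0,0,0],[0,0,0],[0,0,0],[0,0,0],[0,0,0],[0,0,0]]' --angular '[[0,0,0],[0,0,0],[0,0,0],[0,0,0],[0,0,0],[0,0,0],[0,0,0],[0,0,0]]' --hand '[0.65,0.7,0.75,0.85,1,1,1,1]' --force 40

```text
clock: 3.6
tcp_pos: [0.548, 0.12, 0.057]
tcp_rot: [[0.001, -0.394, 0.919], [-0.0, 0.919, 0.394], [-1.0, -0.001, 0.001]]
force: [0.2, -2.6, 6.5]
finger_gap: 0.023
```

```bash
python3 st.py
```

```text
t 3.6 p [0.548, 0.12, 0.057] R [[0.0015, -0.3939, 0.9192], [-0.0005, 0.9192, 0.3939], [-1.0, -0.001, 0.0012]] gap 0.023
F [0.1843, -2.5629, 6.4554] along -2.43 q [5.3187, 29.5574, 101.264, -0.0448, 49.0968, -107.8469]
along 0.0219 across -0.0003 carriage est 0.1119
tool y yaw 113.19487330363269 turn about x -0.1051266963673072 z tilt [0.0015, -0.0005]
```

Request:
servo_tool --xyz '[[0,-0.001,0],[0,-0.003,0],[0,-0.005,0],[0,-0.007,0],[0,-0.009,0],[0,-0.011,0],[0,-0.013,0],[0,-0.015,0]]' --angular '[[0,0,0],[0,0,0],[0,0,0],[0,0,0],[0,0,0],[0,0,0],[0,0,0],[0,0,0]]' --hand '[1,1,1,1,1,1,1,1]'

```text
clock: 4.4
tcp_pos: [0.5535, 0.1073, 0.057]
tcp_rot: [[0.001, -0.394, 0.919], [0.001, 0.919, 0.394], [-1.0, 0.001, 0.001]]
force: [-1.3, 3.4, 6.9]
finger_gap: 0.0236
```

```bash
python3 st.py
```

```text
t 4.4 p [0.5535, 0.1073, 0.057] R [[0.0008, -0.3935, 0.9193], [0.0011, 0.9193, 0.3935], [-1.0, 0.0007, 0.0012]] gap 0.0236
F [-1.3088, 3.4279, 6.8931] along 3.67 q [3.909, 29.7301, 100.8857, 0.0794, 49.3338, -109.3179]
along 0.0081 across -0.0004 carriage est 0.0981
tool y yaw 113.17514211306926 turn about x -0.12485788693074085 z tilt [0.0008, 0.0011]
```

Request:
servo_tool --xyz '[[0,-0.002,0],[0,-0.004,0],[0,-0.006,0],[0,-0.008,0],[0,-0.01,0],[0,-0.012,0],[0,-0.014,0],[0,-0.016,0]]' --angular '[[0,0,0],[0,0,0],[0,0,0],[0,0,0],[0,0,0],[0,0,0],[0,0,0],[0,0,0]]' --hand '[1,1,1,1,1,1,1,1]'

```text
clock: 5.2
tcp_pos: [0.5598, 0.0926, 0.057]
tcp_rot: [[0.001, -0.393, 0.919], [0.001, 0.919, 0.393], [-1.0, 0.001, 0.001]]
force: [-1.5, 3.6, 7.2]
finger_gap: 0.0233
```

Request:
servo_tool --xyz '[[0,-0.002,0],[0,-0.004,0],[0,-0.006,0],[0,-0.008,0],[0,-0.01,0],[0,-0.012,0],[0,-0.014,0],[0,-0.016,0]]' --angular '[[0,0,0],[0,0,0],[0,0,0],[0,0,0],[0,0,0],[0,0,0],[0,0,0],[0,0,0]]' --hand '[1,1,1,1,1,1,1,1]'

```text
clock: 6.0
tcp_pos: [0.5661, 0.0779, 0.057]
tcp_rot: [[0.001, -0.393, 0.919], [0.001, 0.919, 0.393], [-1.0, 0.001, 0.001]]
force: [-1.1, 2.5, 7.4]
finger_gap: 0.0236
```

Request:
servo_tool --xyz '[[0,-0.002,0],[0,-0.004,0],[0,-0.006,0],[0,-0.008,0],[0,-0.01,0],[0,-0.012,0],[0,-0.014,0],[0,-0.016,0]]' --angular '[[0,0,0],[0,0,0],[0,0,0],[0,0,0],[0,0,0],[0,0,0],[0,0,0],[0,0,0]]' --hand '[1,1,1,1,1,1,1,1]'

```text
clock: 6.8
tcp_pos: [0.5724, 0.0632, 0.057]
tcp_rot: [[0.001, -0.393, 0.919], [0.001, 0.919, 0.393], [-1.0, 0.001, 0.001]]
force: [-0.4, 3.0, 7.0]
finger_gap: 0.0238
```

Request:
servo_tool --xyz '[[0,-0.002,0],[0,-0.004,0],[0,-0.006,0],[0,-0.008,0],[0,-0.01,0],[0,-0.012,0],[0,-0.014,0],[0,-0.016,0]]' --angular '[[0,0,0],[0,0,0],[0,0,0],[0,0,0],[0,0,0],[0,0,0],[0,0,0],[0,0,0]]' --hand '[1,1,1,1,1,1,1,1]'

```text
clock: 7.6
tcp_pos: [0.5787, 0.0485, 0.057]
tcp_rot: [[0.001, -0.393, 0.919], [0.001, 0.919, 0.393], [-1.0, 0.001, 0.001]]
force: [-1.1, 3.1, 7.1]
finger_gap: 0.0227
```

```bash
python3 st.py
```

```text
t 7.6 p [0.5787, 0.0485, 0.057] R [[0.0008, -0.3935, 0.9193], [0.0011, 0.9193, 0.3935], [-1.0, 0.0007, 0.0012]] gap 0.0227
F [-1.1129, 3.1468, 7.0885] along 3.33 q [-2.069, 30.75, 98.6566, 0.0839, 50.548, -115.2918]
along -0.0559 across -0.0005 carriage est 0.0341
tool y yaw 113.16957646265016 turn about x -0.13042353734984147 z tilt [0.0008, 0.0011]
```

Request:
servo_tool --xyz '[[0,-0.002,0],[0,-0.004,0],[0,-0.006,0],[0,-0.008,0],[0,-0.01,0],[0,-0.012,0],[0,-0.014,0],[0,-0.016,0]]' --angular '[[0,0,0],[0,0,0],[0,0,0],[0,0,0],[0,0,0],[0,0,0],[0,0,0],[0,0,0]]' --hand '[1,1,1,1,1,1,1,1]'

```text
clock: 8.4
tcp_pos: [0.585, 0.0337, 0.057]
tcp_rot: [[0.001, -0.393, 0.919], [0.001, 0.919, 0.393], [-1.0, 0.001, 0.001]]
force: [-1.0, 3.8, 7.2]
finger_gap: 0.0232
```

Request:
servo_tool --xyz '[[0,-0.002,0],[0,-0.004,0],[0,-0.006,0],[0,-0.008,0],[0,-0.009,0],[0,-0.01,0],[0,-0.011,0],[0,-0.012,0]]' --angular '[[0,0,0],[0,0,0],[0,0,0],[0,0,0],[0,0,0],[0,0,0],[0,0,0],[0,0,0]]' --hand '[1,1,1,1,1,1,1,1]'

```text
clock: 9.2
tcp_pos: [0.5897, 0.0227, 0.057]
tcp_rot: [[0.001, -0.393, 0.919], [0.001, 0.919, 0.393], [-1.0, 0.001, 0.001]]
force: [-0.8, 3.1, 6.6]
finger_gap: 0.0235
```

```bash
python3 st.py
```

```text
t 9.2 p [0.5897, 0.0227, 0.057] R [[0.0008, -0.3935, 0.9193], [0.0011, 0.9193, 0.3935], [-1.0, 0.0006, 0.0012]] gap 0.0235
F [-0.756, 3.1417, 6.575] along 3.18 q [-4.5388, 31.3247, 97.4016, 0.0819, 51.2303, -117.7614]
along -0.0839 across -0.0006 carriage est 0.0061
tool y yaw 113.17127027787737 turn about x -0.12872972212262823 z tilt [0.0008, 0.0011]
```

Request:
servo_tool --xyz '[[0,-0.0005,0],[0,-0.001,0],[0,-0.0015,0],[0,-0.002,0],[0,-0.0025,0],[0,-0.003,0],[0,-0.0035,0],[0,-0.004,0]]' --angular '[[0,0,0],[0,0,0],[0,0,0],[0,0,0],[0,0,0],[0,0,0],[0,0,0],[0,0,0]]' --hand '[1,1,1,1,1,1,1,1]'

```text
clock: 10.0
tcp_pos: [0.5912, 0.0193, 0.0571]
tcp_rot: [[0.001, -0.393, 0.919], [0.002, 0.919, 0.393], [-1.0, 0.001, 0.001]]
force: [-2.4, 5.3, 7.5]
finger_gap: 0.0233
```

```bash
python3 st.py
```

```text
t 10.0 p [0.5912, 0.0193, 0.0571] R [[0.0007, -0.3933, 0.9194], [0.0015, 0.9194, 0.3933], [-1.0, 0.0011, 0.0012]] gap 0.0233
F [-2.4197, 5.2859, 7.5017] along 5.81 q [-4.8724, 31.4067, 97.213, 0.1156, 51.3493, -118.1059]
along -0.0876 across -0.0006 carriage est 0.0024
tool y yaw 113.16132056390981 turn about x -0.13867943609018596 z tilt [0.0007, 0.0015]
```

Request:
servo_tool --xyz '[[0,-0.0003,0],[0,-0.0006,0],[0,-0.0009,0],[0,-0.0012,0],[0,-0.0015,0],[0,-0.0015,0],[0,-0.0015,0],[0,-0.0015,0]]' --angular '[[0,0,0],[0,0,0],[0,0,0],[0,0,0],[0,0,0],[0,0,0],[0,0,0],[0,0,0]]' --hand '[1,1,1,1,1,1,1,1]'

```text
clock: 10.8
tcp_pos: [0.5911, 0.0193, 0.057]
tcp_rot: [[-0.0, -0.393, 0.919], [0.003, 0.919, 0.393], [-1.0, 0.003, 0.001]]
force: [-2.9, 9.7, 8.7]
finger_gap: 0.0236
```

```bash
python3 st.py
```

```text
t 10.8 p [0.5911, 0.0193, 0.057] R [[-0.0003, -0.3933, 0.9194], [0.0032, 0.9194, 0.3933], [-1.0, 0.003, 0.001]] gap 0.0236
F [-2.9448, 9.7369, 8.6505] along 10.1 q [-4.9324, 31.4298, 97.1745, 0.2312, 51.4272, -118.235]
along -0.0876 across -0.0006 carriage est 0.0024
tool y yaw 113.15844295110783 turn about x -0.14155704889216736 z tilt [-0.0003, 0.0032]
```

```bash
python3 - <<'E'
from h import *
for c in ('wrist','scene'):
    p,d=r.camera(c)
    if c=='wrist':p=cv2.resize(p[120:300,100:400],None,fx=2.5,fy=2.5,interpolation=cv2.INTER_CUBIC)
    else: p=cv2.resize(p[100:210,140:310],None,fx=4,fy=4,interpolation=cv2.INTER_CUBIC)
    cv2.imwrite(f'pics/{c}2.png',p[:,:,::-1])
E
```

```text
(no output)
```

View pics/wrist2.png

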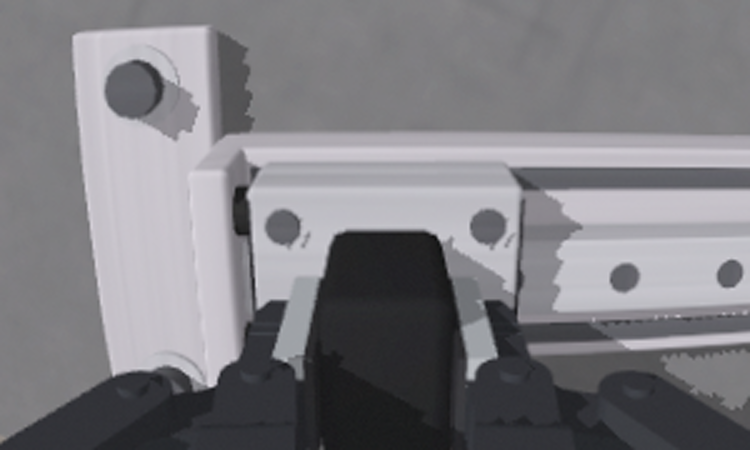

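View pics/scene2.png

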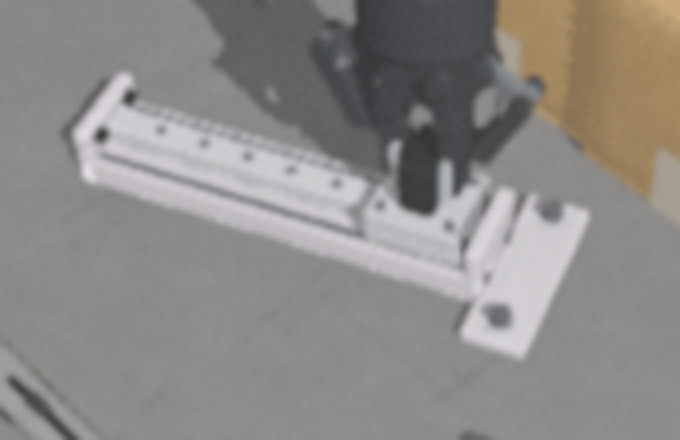

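The carriage is against the bumpers at the wide-foot stop: the command went 1.5 mm further with no motion, and the force is rising. Now I run it back.

Request:
servo_tool --xyz '[[0,0.001,0],[0,0.003,0],[0,0.005,0],[0,0.007,0],[0,0.009,0],[0,0.011,0],[0,0.013,0],[0,0.015,0]]' --angular '[[0,0,0],[0,0,0],[0,0,0],[0,0,0],[0,0,0],[0,0,0],[0,0,0],[0,0,0]]' --hand '[1,1,1,1,1,1,1,1]'

```text
clock: 11.7
tcp_pos: [0.5866, 0.0301, 0.057]
tcp_rot: [[0.002, -0.394, 0.919], [-0.001, 0.919, 0.394], [-1.0, -0.002, 0.001]]
force: [-0.6, -3.5, 5.5]
finger_gap: 0.0234
```

Request:
servo_tool --xyz '[[0,0.002,0],[0,0.004,0],[0,0.006,0],[0,0.008,0],[0,0.01,0],[0,0.012,0],[0,0.014,0],[0,0.016,0]]' --angular '[[0,0,0],[0,0,0],[0,0,0],[0,0,0],[0,0,0],[0,0,0],[0,0,0],[0,0,0]]' --hand '[1,1,1,1,1,1,1,1]'

```text
clock: 12.5
tcp_pos: [0.5802, 0.0448, 0.057]
tcp_rot: [[0.002, -0.394, 0.919], [-0.001, 0.919, 0.394], [-1.0, -0.002, 0.001]]
force: [0.1, -4.0, 5.8]
finger_gap: 0.0233
```

Request:
servo_tool --xyz '[[0,0.002,0],[0,0.004,0],[0,0.006,0],[0,0.008,0],[0,0.01,0],[0,0.012,0],[0,0.014,0],[0,0.016,0]]' --angular '[[0,0,0],[0,0,0],[0,0,0],[0,0,0],[0,0,0],[0,0,0],[0,0,0],[0,0,0]]' --hand '[1,1,1,1,1,1,1,1]'

```text
clock: 13.3
tcp_pos: [0.5739, 0.0596, 0.057]
tcp_rot: [[0.002, -0.394, 0.919], [-0.001, 0.919, 0.394], [-1.0, -0.001, 0.001]]
force: [0.6, -3.3, 5.8]
finger_gap: 0.0232
```

```bash
python3 st.py
```

```text
t 13.3 p [0.5739, 0.0596, 0.057] R [[0.0018, -0.3938, 0.9192], [-0.0008, 0.9192, 0.3938], [-1.0, -0.0015, 0.0013]] gap 0.0232
F [0.5804, -3.3093, 5.8434] along -3.27 q [-0.901, 30.513, 99.177, -0.0604, 50.2087, -114.0529]
along -0.0438 across -0.0004 carriage est 0.0462
tool y yaw 113.1904678636281 turn about x -0.10953213637189663 z tilt [0.0018, -0.0008]
```

Request:
servo_tool --xyz '[[0,0.002,0],[0,0.004,0],[0,0.006,0],[0,0.008,0],[0,0.01,0],[0,0.012,0],[0,0.014,0],[0,0.016,0]]' --angular '[[0,0,0],[0,0,0],[0,0,0],[0,0,0],[0,0,0],[0,0,0],[0,0,0],[0,0,0]]' --hand '[1,1,1,1,1,1,1,1]'

```text
clock: 14.1
tcp_pos: [0.5676, 0.0743, 0.057]
tcp_rot: [[0.002, -0.394, 0.919], [-0.001, 0.919, 0.394], [-1.0, -0.001, 0.001]]
force: [0.1, -2.8, 6.4]
finger_gap: 0.0233
```

Request:
servo_tool --xyz '[[0,0.002,0],[0,0.004,0],[0,0.006,0],[0,0.008,0],[0,0.01,0],[0,0.012,0],[0,0.014,0],[0,0.016,0]]' --angular '[[0,0,0],[0,0,0],[0,0,0],[0,0,0],[0,0,0],[0,0,0],[0,0,0],[0,0,0]]' --hand '[1,1,1,1,1,1,1,1]'

```text
clock: 14.9
tcp_pos: [0.5613, 0.089, 0.057]
tcp_rot: [[0.002, -0.394, 0.919], [-0.001, 0.919, 0.394], [-1.0, -0.001, 0.001]]
force: [-0.3, -3.8, 7.3]
finger_gap: 0.0234
```

Request:
servo_tool --xyz '[[0,0.002,0],[0,0.004,0],[0,0.006,0],[0,0.008,0],[0,0.01,0],[0,0.012,0],[0,0.014,0],[0,0.016,0]]' --angular '[[0,0,0],[0,0,0],[0,0,0],[0,0,0],[0,0,0],[0,0,0],[0,0,0],[0,0,0]]' --hand '[1,1,1,1,1,1,1,1]'

```text
clock: 15.7
tcp_pos: [0.555, 0.1038, 0.057]
tcp_rot: [[0.002, -0.394, 0.919], [-0.001, 0.919, 0.394], [-1.0, -0.001, 0.001]]
force: [0.0, -3.2, 6.3]
finger_gap: 0.0234
```

Request:
servo_tool --xyz '[[0,0.002,0],[0,0.004,0],[0,0.006,0],[0,0.008,0],[0,0.01,0],[0,0.012,0],[0,0.014,0],[0,0.016,0]]' --angular '[[0,0,0],[0,0,0],[0,0,0],[0,0,0],[0,0,0],[0,0,0],[0,0,0],[0,0,0]]' --hand '[1,1,1,1,1,1,1,1]'

```text
clock: 16.5
tcp_pos: [0.5487, 0.1185, 0.057]
tcp_rot: [[0.002, -0.394, 0.919], [-0.001, 0.919, 0.394], [-1.0, -0.001, 0.001]]
force: [-1.3, -3.9, 6.6]
finger_gap: 0.0234
```

```bash
python3 st.py
```

```text
t 16.5 p [0.5487, 0.1185, 0.057] R [[0.0016, -0.3938, 0.9192], [-0.0006, 0.9192, 0.3938], [-1.0, -0.0012, 0.0012]] gap 0.0234
F [-1.2729, -3.9312, 6.6326] along -3.1 q [5.1691, 29.5756, 101.2247, -0.0593, 49.1131, -107.9831]
along 0.0203 across -0.0003 carriage est 0.1103
tool y yaw 113.19098643248593 turn about x -0.10901356751406865 z tilt [0.0016, -0.0006]
```

Request:
servo_tool --xyz '[[0,0.002,0],[0,0.004,0],[0,0.006,0],[0,0.008,0],[0,0.01,0],[0,0.012,0],[0,0.014,0],[0,0.016,0]]' --angular '[[0,0,0],[0,0,0],[0,0,0],[0,0,0],[0,0,0],[0,0,0],[0,0,0],[0,0,0]]' --hand '[1,1,1,1,1,1,1,1]'

```text
clock: 17.3
tcp_pos: [0.5423, 0.1333, 0.057]
tcp_rot: [[0.002, -0.394, 0.919], [-0.001, 0.919, 0.394], [-1.0, -0.001, 0.001]]
force: [0.0, -3.3, 7.0]
finger_gap: 0.0234
```

Request:
servo_tool --xyz '[[0,0.002,0],[0,0.004,0],[0,0.006,0],[0,0.008,0],[0,0.01,0],[0,0.012,0],[0,0.014,0],[0,0.016,0]]' --angular '[[0,0,0],[0,0,0],[0,0,0],[0,0,0],[0,0,0],[0,0,0],[0,0,0],[0,0,0]]' --hand '[1,1,1,1,1,1,1,1]'

```text
clock: 18.1
tcp_pos: [0.536, 0.148, 0.057]
tcp_rot: [[0.002, -0.394, 0.919], [-0.001, 0.919, 0.394], [-1.0, -0.001, 0.001]]
force: [0.1, -3.9, 7.3]
finger_gap: 0.0236
```

Request:
servo_tool --xyz '[[0,0.002,0],[0,0.004,0],[0,0.006,0],[0,0.008,0],[0,0.01,0],[0,0.012,0],[0,0.014,0],[0,0.016,0]]' --angular '[[0,0,0],[0,0,0],[0,0,0],[0,0,0],[0,0,0],[0,0,0],[0,0,0],[0,0,0]]' --hand '[1,1,1,1,1,1,1,1]'

```text
clock: 18.9
tcp_pos: [0.5297, 0.1627, 0.057]
tcp_rot: [[0.001, -0.394, 0.919], [-0.001, 0.919, 0.394], [-1.0, -0.001, 0.001]]
force: [0.8, -3.6, 7.2]
finger_gap: 0.0233
```

```bash
python3 st.py
```

```text
t 18.9 p [0.5297, 0.1627, 0.057] R [[0.0015, -0.3938, 0.9192], [-0.0006, 0.9192, 0.3938], [-1.0, -0.0011, 0.0011]] gap 0.0233
F [0.8441, -3.6085, 7.1523] along -3.65 q [9.9628, 29.1504, 102.1516, -0.0615, 48.6211, -103.1877]
along 0.0684 across -0.0002 carriage est 0.1584
tool y yaw 113.19108397919639 turn about x -0.10891602080360485 z tilt [0.0015, -0.0006]
```

Request:
servo_tool --xyz '[[0,0.002,0],[0,0.004,0],[0,0.006,0],[0,0.008,0],[0,0.01,0],[0,0.012,0],[0,0.014,0],[0,0.016,0]]' --angular '[[0,0,0],[0,0,0],[0,0,0],[0,0,0],[0,0,0],[0,0,0],[0,0,0],[0,0,0]]' --hand '[1,1,1,1,1,1,1,1]'

```text
clock: 19.7
tcp_pos: [0.5234, 0.1774, 0.057]
tcp_rot: [[0.001, -0.394, 0.919], [-0.001, 0.919, 0.394], [-1.0, -0.001, 0.001]]
force: [0.4, -3.4, 7.3]
finger_gap: 0.0233
```

Request:
servo_tool --xyz '[[0,0.0015,0],[0,0.0025,0],[0,0.0035,0],[0,0.0045,0],[0,0.005,0],[0,0.0055,0],[0,0.006,0],[0,0.0065,0]]' --angular '[[0,0,0],[0,0,0],[0,0,0],[0,0,0],[0,0,0],[0,0,0],[0,0,0],[0,0,0]]' --hand '[1,1,1,1,1,1,1,1]'

```text
clock: 20.5
tcp_pos: [0.5208, 0.1834, 0.057]
tcp_rot: [[0.001, -0.394, 0.919], [-0.0, 0.919, 0.394], [-1.0, -0.001, 0.001]]
force: [-0.6, -3.3, 7.6]
finger_gap: 0.0237
```

```bash
python3 st.py
```

```text
t 20.5 p [0.5208, 0.1834, 0.057] R [[0.0014, -0.3938, 0.9192], [-0.0005, 0.9192, 0.3938], [-1.0, -0.001, 0.0011]] gap 0.0237
F [-0.5785, -3.2957, 7.5885] along -2.8 q [12.2579, 29.0353, 102.4028, -0.057, 48.4911, -100.8946]
along 0.0909 across -0.0002 carriage est 0.1809
tool y yaw 113.19017044955407 turn about x -0.10982955044592302 z tilt [0.0014, -0.0005]
```

Roughly 1.5 mm remains. I push on slowly to feel for the stop.

Request:
servo_tool --xyz '[[0,0.0005,0],[0,0.001,0],[0,0.0015,0],[0,0.002,0],[0,0.0025,0],[0,0.003,0],[0,0.003,0],[0,0.003,0]]' --angular '[[0,0,0],[0,0,0],[0,0,0],[0,0,0],[0,0,0],[0,0,0],[0,0,0],[0,0,0]]' --hand '[1,1,1,1,1,1,1,1]'

```text
clock: 21.3
tcp_pos: [0.5202, 0.1849, 0.057]
tcp_rot: [[0.002, -0.394, 0.919], [-0.002, 0.919, 0.394], [-1.0, -0.003, 0.001]]
force: [1.6, -9.4, 7.4]
finger_gap: 0.0233
```

```bash
python3 st.py
```

```text
t 21.3 p [0.5202, 0.1849, 0.057] R [[0.002, -0.3942, 0.919], [-0.0022, 0.919, 0.3942], [-1.0, -0.0028, 0.001]] gap 0.0233
F [1.5652, -9.421, 7.426] along -9.27 q [12.4989, 29.0288, 102.4183, -0.195, 48.4658, -100.5859]
along 0.0925 across -0.0002 carriage est 0.1825
tool y yaw 113.21391116480318 turn about x -0.08608883519681854 z tilt [0.002, -0.0022]
```

The carriage is at the far stop after 0.180 m of travel, with the force at 9 N. I'll release, then lift straight up.

Request:
servo_tool --xyz '[[0,0,0],[0,0,0],[0,0,0],[0,0,0],[0,0,0],[0,0,0],[0,0,0],[0,0,0]]' --angular '[[0,0,0],[0,0,0],[0,0,0],[0,0,0],[0,0,0],[0,0,0],[0,0,0],[0,0,0]]' --hand '[0.6,0.5,0.4,0.3,0.3,0.3,0.3,0.3]'

```text
clock: 22.1
tcp_pos: [0.5189, 0.1865, 0.0563]
tcp_rot: [[0.0, -0.394, 0.919], [-0.0, 0.919, 0.394], [-1.0, -0.0, -0.0]]
force: [0.2, 1.2, 0.4]
finger_gap: 0.0598
```

```bash
python3 st.py
```

```text
t 22.1 p [0.5189, 0.1865, 0.0563] R [[0.0, -0.3938, 0.9192], [-0.0001, 0.9192, 0.3938], [-1.0, -0.0, -0.0]] gap 0.0598
F [0.1638, 1.1944, 0.4005] along 1.03 q [12.5969, 29.0836, 102.4652, -0.004, 48.4518, -100.5888]
along 0.0945 across -0.0007 carriage est 0.1845
tool y yaw 113.18836194339364 turn about x -0.11163805660635262 z tilt [0.0, -0.0001]
```

Free, with no contact force. Lift.

Request:
servo_tool --xyz '[[-0.005,0,0],[-0.02,0,0],[-0.04,0,0],[-0.065,0,0],[-0.09,0,0],[-0.11,0,0],[-0.12,0,0],[-0.12,0,0]]' --angular '[[0,0,0],[0,0,0],[0,0,0],[0,0,0],[0,0,0],[0,0,0],[0,0,0],[0,0,0]]' --hand '[0.3,0.3,0.3,0.3,0.3,0.3,0.3,0.3]'

```text
clock: 22.9
tcp_pos: [0.52, 0.1867, 0.1778]
tcp_rot: [[0.003, -0.394, 0.919], [0.001, 0.919, 0.394], [-1.0, -0.001, 0.003]]
force: [-0.2, -0.3, -0.5]
finger_gap: 0.0598
```

```bash
python3 st.py; python3 - <<'E'
from h import *
for c in ('wrist','scene'):
    p,d=r.camera(c)
    if c=='wrist':pass
    else: p=cv2.resize(p[90:310,140:370],None,fx=2.7,fy=2.7,interpolation=cv2.INTER_CUBIC)
    cv2.imwrite(f'pics/{c}3.png',p[:,:,::-1])
E
```

```text
t 22.9 p [0.52, 0.1867, 0.1778] R [[0.0031, -0.3938, 0.9192], [0.0006, 0.9192, 0.3938], [-1.0, -0.0007, 0.0031]] gap 0.0598
F [-0.1828, -0.3363, -0.5438] along -0.24 q [12.5955, 19.7609, 96.2667, -0.0078, 63.7927, -100.5915]
along 0.0943 across 0.0003 carriage est 0.1843
tool y yaw 113.19042061035373 turn about x -0.1095793896462709 z tilt [0.0031, 0.0006]
```

View pics/wrist3.png

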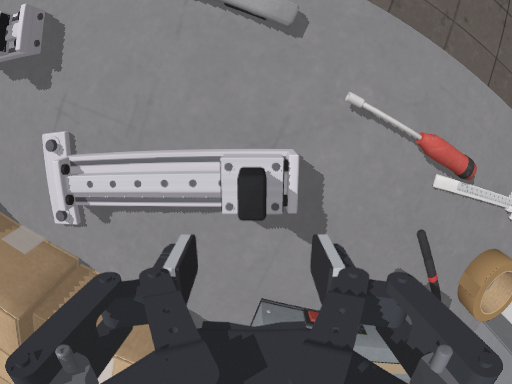

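View pics/scene3.png

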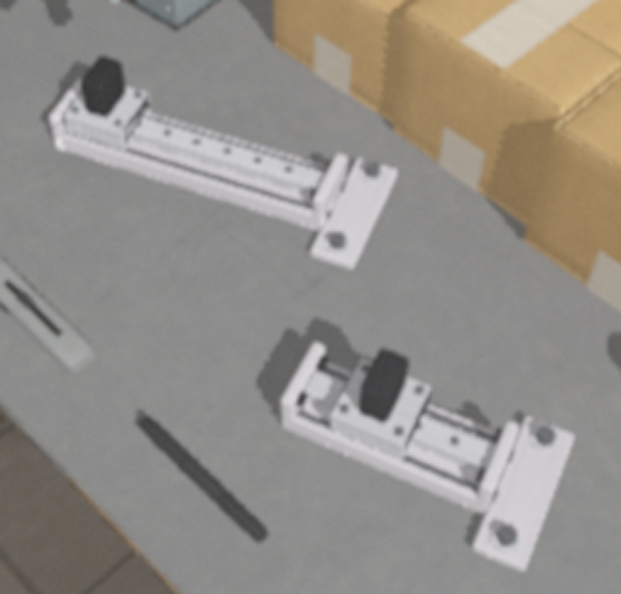

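The wrist view shows the long carriage's edge at (285,185), against the far stop's bumpers. In the scene view the short slide's carriage is where it was. I'll hand in.

```bash
python3 -c "
from station import r
print(r.hand_in()); o=r.get_obs(); print(o['clock'],o['force'])"
```

```text
the job is handed in; nothing more can be done
None
the job is handed in; nothing more can be done
```

I ran the long slide's carriage at about 20 mm/s to the stop at the wide-foot end. I then ran it back 0.180 m to the other stop, released it there and lifted clear. The job was handed in at about 23 s.

- **Stops:** At both stops the carriage quit moving while the command went about 1.5 mm further, and the force along the rail rose to 9–10 N. The wrist pictures showed the carriage against the bumpers at each end.
- **Sticky spots:** None showed. The drag read at the end of each move, about every 16 mm, stayed at roughly 3–4 N. A spot shorter than that could have been missed.
- **Last checks:** After release the contact force was near zero. The last pictures showed the long carriage still at the far stop and the short slide's carriage looking unmoved, judged by eye only.
- **Disagreement:** My carriage position from the first pictures read about 2.5 mm high at both ends. I relied on force and motion to find the stops instead, and the measured travel matched the stated 0.18 m.

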